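Snap the lamp housing cover shut on a slide projector

TASK

The round cream cover is sitting loose on top of the slide projector's lamp house, still standing proud on its three spring catches. Press it shut with the fingertips one catch at a time, on the three black riveted plates round its rim, so that each clicks home before you go to the next, until the cover is fully down and flush all the way round. It is brittle, so press firmly but do not hammer it or lean on it, do not pick it up or pry at it, leave the loose parts around the projector where they lie, and finish with the hand clear.

Things in the scene. Friction and masses are not known exactly. Their poses are not given: they have to be found in the camera images.
- projector: grey-green slide projector, fixed, body 180 x 300 mm. Origin on the table top under the axis of the round lamp house; z up, +y towards the black lens barrel (ends 240 mm from the origin), +x towards the empty tray channel (60 mm high, out to 165 mm). Its top plate is 115 mm above the table; only the cover stands higher.
- cover_middle (a point): the loose cream lamp housing cover: stiff round cap 144 mm in diameter, about 0.24 kg, 15 mm skirt, vented hub in the middle (50 mm in diameter, 12 mm high). The point is on its axis, on the flat top face at the foot of the hub; z is its upward axis, x and y agree with the projector's. 147 mm above the table at the start, 139 mm when shut.
- press_a (a point): centre of the top of a black riveted plate (19 mm radially, 28 mm across) on the cover's rim, 50 mm from its axis, at 30 degrees from the projector's +x towards +y; catch a is under it. 149 mm above the table at the start, 140.5 mm when all is shut, hard stop there. Pressed here, resistance grows to 8 to 17 N over the first 3 to 5 mm, then the catch snaps and it drops home.
- press_b (a point): the same kind of black plate and catch, at 150 degrees from the projector's +x; same heights. A catch that has clicked stays down by itself; the other sections stay up and the cover leans (up to 6 degrees) until they are pressed in turn.
- press_c (a point): the same kind of black plate and catch, at 270 degrees from the projector's +x (on the side away from the lens); same heights.
- condenser: loose squat amber glass condenser lens, 56 mm in diameter, 26 mm high, lying on the table near the projector. Origin at the centre of its underside. Leave alone.
- focus_knob: loose chrome focusing knob, 32 mm in diameter, 26 mm high, on the table near the projector. Origin at the centre of its underside. Leave alone.
- spring_clip: loose black steel spring clip, 48 x 16 x 21 mm, on the table near the projector. Origin at the centre of its underside. Leave alone.
Not all that is in view belongs to the job. What is shaped like the part that bears cover_middle but turquoise or yellow is not meant.

How it is judged:
By the outcome, as a careful person would: the job done as asked, in the order asked, and still so for the second after the job is handed in, with the robot touching nothing.
It also fails if it takes over 51 s, if anything falls off the work surface, if the arm or the gripper's body presses on something with over 40 N, if the wrist force passes 120 N, or if a joint passes its speed limit or range.

ROBOT

A 6-joint arm with a two-finger parallel gripper is mounted at the origin on the work surface. World frame = base frame: x ahead of the robot, y to its left, z up, the work surface at z = 0. Lengths are in m, angles in rad, forces in N, time in s.
With the tool pointing down it reaches from about 0.35 to 0.775 m from the base axis. Payload 5.5 kg.
Tool frame: the origin (TCP) lies between the finger pads; the fingertips stand 19 mm ahead of it and the grasp point (between the pads) is the TCP; z points along the fingers, y is the direction in which the jaws open and shut (so a half turn about z gives the same grasp; the last joint's range is limited). The gripper opens to 85 mm and grips with 20 to 120 N. Pads are 22 mm wide; open, the fingers measure 114 mm over their backs; the gripper's body (76 mm by 85 mm) begins 54 mm behind the grasp point. The pads swing forward as they close: fully open they stand 13 mm farther back than shut.
Start: joints at [-1.417, 0.313, 0.046, 1.304, 0, 1.431], TCP at [0.167, -0.55, 0.25] pointing down, gripper open.
Joint ranges: [-2.76, 2.76], [-0.86, 1.69], [-1.03, 1.26], [-2.2, 2.34], [-1.47, 1.5], [-3.14, 3.14]. Speed limits (rad/s): [2.57, 2.57, 3.14, 3.14, 3.14, 3.14].

INTERFACE

Orientations are given as a unit quaternion [w, x, y, z].
In Python, from workcell import get_state, cams, workorder gives the robot as it stands.
- The arm moves only by the tool play_rows, never from a script. Its argument "series" is text: rows parted by semicolons, each of 7 numbers parted by spaces: the opening in per cent of the stroke, from 0 (shut) to 100 (fully open), then the shift along the tool's x, y, z in cm, then the turn, a rotation vector about the tool's x, y, z in degrees. A call has 1 to 12 rows; each row shifts and turns the commanded pose from where the row before left it, along the tool's axes as they then stand; what a row does not reach is not made up. A row lasts 1/8 s, in which the tool goes at most 62.5 mm and 10.7 degrees, less where a joint would pass 70% of its speed; a pose out of reach is approached as far as the arm can. A call with a gripper value outside its range is refused whole. The fingers move at their own pace and stop on an object; "newtons" is the grip in N (left out, the last holds). Time passes only in rows, so rows that do not move let the fingers close. It gives the time, the measured TCP pose, the force and the opening at its end, in the units of the state.
- get_state(): the state, without advancing time (a new reading comes with each control period).
- cams.read_camera(name): name is "side" or "top"; returns the picture (480x640x3 uint8, red, green, blue); there is no depth.
- cams.get_calibration(name): a dict with "fx", "fy", "cx", "cy" (pixels), "rvec" (rotation vector, rad) and "tvec" (3), from world to camera coordinates, as OpenCV has them. Camera axes: x right, y down, z forward; pixel columns grow to the right and rows downward; lengths in m; the calibration is good to about 2 mm. A picture is of the moment at which its call begins. get_calibration takes no time and is no camera call.
- workorder.hand_in(): hands the job in, once; it reports no verdict.
The state is a dict: "clock": time; "joint_pos": joint angles; "qvel": joint speeds; "tau": joint torques, N m; "tcp_pos": TCP position; "orientation": TCP orientation; "wrist_force": force on the tool from outside, world axes, zero at the start; "ft_torque": the same for the moment, N m; "finger_gap": finger opening in m.
Only numpy, scipy, OpenCV 4.12 (cv2) and the standard library are available. Lean on these libraries where they do the work, as an engineer would, in place of code of your own. Each camera call takes 0.05 s, during which the arm holds its last target.

## Working session

There is one attempt and no reset: what is moved stays moved. The work goes in short steps, Python scripts to look and compute and a tool call to move; the robot and the scene stay as the last step left them, time stands still between calls to the robot, and variables do not carry over. Pictures are saved under pics/ and viewed, and the job is handed in when it is done.

Besides the shell and the picture viewer there is one more tool, called after "Request:" as a command line: name --argument value ..., lists and objects as JSON in quotes. play_rows: Moves the arm, as the interface text tells. Its arguments: {"type":"object","properties":{"series":{"type":"string"},"newtons":{"type":"number"}},"required":["series"]}

```bash
mkdir -p pics; python3 - <<'E'
from workcell import get_state,cams
import cv2
print(get_state())
for n in("top","side"):
    im=cams.read_camera(n); cv2.imwrite(f"pics/{n}0.png",im[:,:,::-1]); print(n,cams.get_calibration(n))
E
```

```text
{'clock': 0.0, 'joint_pos': array([-1.41659067e+00,  3.14011190e-01,  4.49696029e-02,  1.30359115e+00,
        2.47206866e-06,  1.43120291e+00]), 'qvel': array([-0.00077502,  0.00154685, -0.001289  ,  0.00012446,  0.00055891,
       -0.00082059]), 'tau': array([-7.02534453e-04, -4.80625248e+01,  2.98535049e+01,  1.93494104e-02,
       -1.42995582e-04, -1.26423160e-06]), 'tcp_pos': array([ 0.16643566, -0.54988697,  0.24939886]), 'orientation': array([-9.18190430e-04,  9.89229235e-01,  1.46371712e-01, -5.47246148e-06]), 'wrist_force': array([0.50950446, 0.02101132, 0.17551819]), 'ft_torque': array([-0.01393088, -0.05256582,  0.03565196]), 'finger_gap': 0.08520774340773589}
top {'fx': 484.3980415971965, 'fy': 484.3980415971965, 'cx': 314.83180587901546, 'cy': 240.63908148662995, 'rvec': array([ 2.17970089, -2.14856338,  0.11798302]), 'tvec': array([-0.02991354,  0.5286424 ,  0.90621314])}
side {'fx': 458.8861117551745, 'fy': 458.8861117551745, 'cx': 311.0188301812993, 'cy': 241.78622874506186, 'rvec': array([ 2.30721592, -0.88564255,  0.33602107]), 'tvec': array([-0.41845494,  0.34678823,  0.5195998 ])}
```

View pics/top0.png

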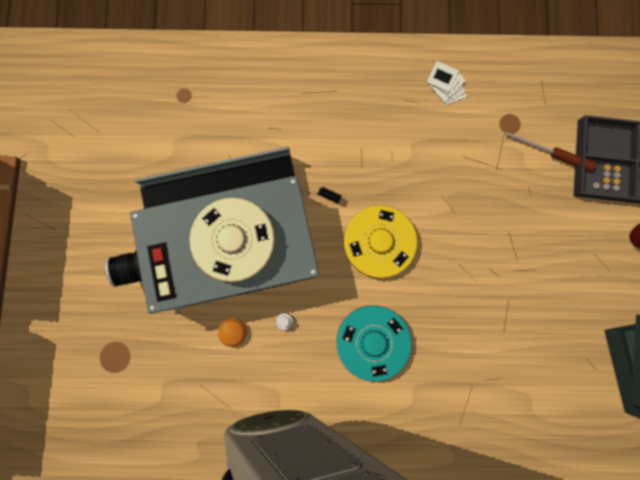

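View pics/side0.png

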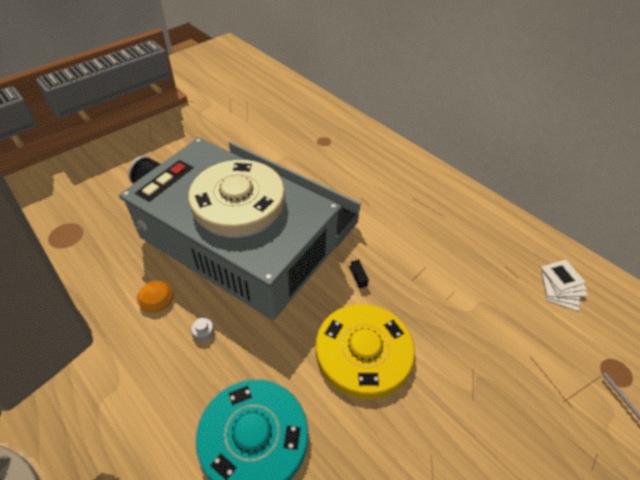

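The top view shows the cream cover centred near (231,239), with plates near (211,216), (262,233) and (221,268). The side view shows it near (237,195). The lens barrel is to the left in the top view and the tray channel is at the top. Next I'll measure the plates precisely.

```bash
cat > h.py <<'E'
import numpy as np,cv2
from workcell import cams
def proj(n,P):
    c=cams.get_calibration(n);K=np.array([[c['fx'],0,c['cx']],[0,c['fy'],c['cy']],[0,0,1]])
    return cv2.projectPoints(np.array(P,float).reshape(-1,3),c['rvec'],c['tvec'],K,None)[0].reshape(-1,2)
def back(n,uv,z):
    c=cams.get_calibration(n);R=cv2.Rodrigues(c['rvec'])[0];o=-R.T@c['tvec']
    d=R.T@np.array([(uv[0]-c['cx'])/c['fx'],(uv[1]-c['cy'])/c['fy'],1]);return o+d*(z-o[2])/d[2]
def plates(im,c,r):
    g=im.max(2);m=np.zeros_like(g);cv2.ellipse(m,(c,r,0),255,-1)
    b=((g<95)&(m>0)).astype(np.uint8)
    b=cv2.morphologyEx(b,cv2.MORPH_CLOSE,np.ones((5,5)))
    n,l,s,ce=cv2.connectedComponentsWithStats(b)
    return [(ce[i],s[i,4]) for i in range(1,n) if s[i,4]>40]
E
python3 - <<'E'
from h import *
from scipy.optimize import least_squares
obs={}
for n,c,r in(("top",(231,239),(76,76)),("side",(237,193),(84,60))):
    im=cv2.imread(f"pics/{n}0.png"); obs[n]=plates(im,c,r)
    for ce,a in obs[n]: print(n,ce,a,back(n,ce,.149))
pt=np.array([o[0] for o in obs["top"]]);ps=np.array([o[0] for o in obs["side"]])
def pts(x,dz=0):
    a=x[2]+np.radians([30,150,270]);return np.c_[x[0]+.05*np.cos(a),x[1]+.05*np.sin(a),[.149+dz]*3]
def near(p,q):
    return np.concatenate([ (q[np.argmin(((q-k)**2).sum(1))]-k) for k in p])
c0=back("top",(231,239),.15);print(c0)
# yaw guess: lens direction
L=back("top",(121,269),.08);y=L-c0;print("ydir",y)
yaw=np.arctan2(y[1],y[0])-np.pi/2
for use in("t","s","ts"):
    f=lambda x:np.concatenate(([near(proj("top",pts(x)),pt)] if "t" in use else [])+([near(proj("side",pts(x)),ps)] if "s" in use else []))
    s=least_squares(f,[c0[0],c0[1],yaw],x_scale=[.01,.01,.1]);print(use,s.x,np.degrees(s.x[2]),np.abs(s.fun).max());print(pts(s.x).round(4))
x=s.x;print(proj("top",pts(x)),proj("side",pts(x)))
R=lambda p:[x[0]+np.cos(x[2])*p[0]-np.sin(x[2])*p[1],x[1]+np.sin(x[2])*p[0]+np.cos(x[2])*p[1],p[2]]
for n in("top","side"):
    im=cv2.imread(f"pics/{n}0.png")
    for i,p in enumerate(proj(n,pts(x))): cv2.circle(im,tuple(int(v) for v in p.round()),2,(0,0,255),-1);cv2.putText(im,"abc"[i],tuple(int(v)+6 for v in p),0,.5,(0,0,255))
    p=proj(n,[R([0,.24,.08]),R([.165,0,.06])])
    for q in p: cv2.circle(im,tuple(int(v) for v in q),4,(255,0,255),1)
    cv2.imwrite(f"pics/{n}0a.png",cv2.resize(im[100:350,80:400],None,fx=2.4,fy=2.4))
E
```

```text
top [211.064 216.48 ] 125 [0.55435336 0.15354843 0.149     ]
top [261.08396947 232.        ] 131 [0.52911198 0.06824281 0.149     ]
top [221.74285714 267.94285714] 140 [0.46761364 0.13239376 0.149     ]
side [241.80246914 167.02469136] 81 [0.55342365 0.15102619 0.149     ]
side [202.56880734 199.72477064] 109 [0.46704885 0.13065044 0.149     ]
side [262.96551724 203.49137931] 116 [0.52823121 0.06587011 0.149     ]
[0.51640267 0.11837086 0.15      ]
ydir [-0.04980921  0.21002144 -0.07      ]
t [0.51700124 0.11806019 0.23859826] 13.670673094417507 0.8376809914547039
[[0.5532 0.1526 0.149 ]
 [0.469  0.1321 0.149 ]
 [0.5288 0.0695 0.149 ]]
s [0.51612058 0.11570692 0.23470926] 13.447850032622148 0.9266382341309338
[[0.5524 0.1501 0.149 ]
 [0.4682 0.13   0.149 ]
 [0.5277 0.0671 0.149 ]]
ts [0.51673547 0.11712619 0.23680003] 13.567642461313495 1.1282038501760496
[[0.553  0.1516 0.149 ]
 [0.4688 0.1313 0.149 ]
 [0.5285 0.0685 0.149 ]]
[[212.19220385 217.30871838]
 [222.43918399 267.25624268]
 [260.90843757 232.37836696]] [[241.35100461 166.97656147]
 [203.32728296 198.94879838]
 [261.9607391  202.44969734]]
```

View pics/top0a.png

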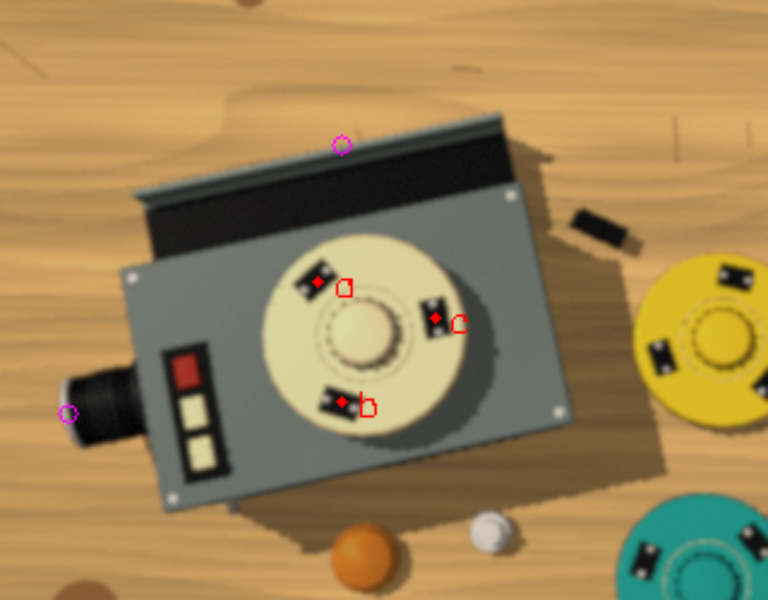

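View pics/side0a.png

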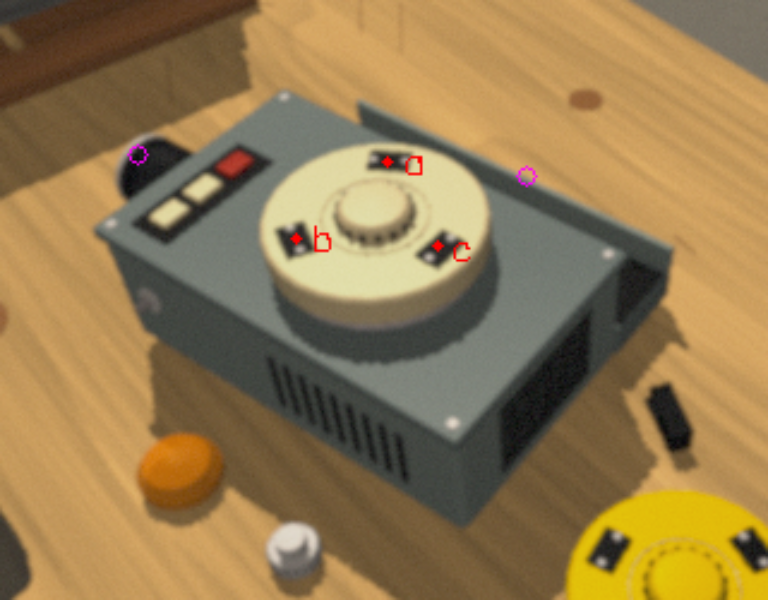

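The fit holds. The residual is about 1 px, the two cameras agree within about 2.5 mm, and the lens and channel directions match. First I'll shut the gripper and turn the tool.

Request:
play_rows --series "0 0 0 0 0 0 -9; 0 0 0 0 0 0 -9; 0 0 0 0 0 0 -9; 0 0 0 0 0 0 0" --newtons 40

```text
clock: 0.6
tcp_pos: [0.1665, -0.5501, 0.2498]
orientation: [-0.0, 0.928, 0.372, 0.0]
wrist_force: [-0.3, 0.2, 0.6]
finger_gap: 0.0125
```

```bash
cat > d.py <<'E'
import sys,numpy as np
from workcell import get_state
from scipy.spatial.transform import Rotation as Ro
P={'a':(.5530,.1516),'b':(.4688,.1313),'c':(.5285,.0685)}; Y={'a':43.6,'b':163.6,'c':103.6}
def go(k,z):
    s=get_state();q=s['orientation'];R=Ro.from_quat(np.r_[q[1:],q[0]])
    t=np.r_[P[k],z]; a=np.radians(Y[k]);c,n=np.cos(a),np.sin(a)
    T=Ro.from_matrix(np.array([[c,n,0],[n,-c,0],[0,0,-1]]))
    print('t',round(s['clock'],2),'tcp',s['tcp_pos'].round(4),'F',s['wrist_force'].round(1),'gap',round(s['finger_gap'],4),'q',s['joint_pos'].round(2))
    print('shift cm',(R.inv().apply(t-s['tcp_pos'])*100).round(2),'turn deg',np.degrees((R.inv()*T).as_rotvec()).round(2))
    print('shift cm if turned first',(T.inv().apply(t-s['tcp_pos'])*100).round(2))
go(sys.argv[1],float(sys.argv[2]))
E
python3 d.py a .25
```

```text
t 0.6 tcp [ 0.1665 -0.5501  0.2498] F [-0.3  0.2  0.6] gap 0.0125 q [-1.42  0.31  0.05  1.3   0.    0.96]
shift cm [ 7.644e+01 -2.398e+01  4.000e-02] turn deg [-0.04 -0.03  0.13]
shift cm if turned first [ 7.638e+01 -2.416e+01 -2.000e-02]
```

Request:
play_rows --series "0 4.5 -1.4 0 0 0 0; 0 4.5 -1.4 0 0 0 0; 0 4.5 -1.4 0 0 0 0; 0 4.5 -1.4 0 0 0 0; 0 4.5 -1.4 0 0 0 0; 0 4.5 -1.4 0 0 0 0; 0 4.5 -1.4 0 0 0 0; 0 4.5 -1.4 0 0 0 0; 0 4.5 -1.4 0 0 0 0; 0 4.5 -1.4 0 0 0 0; 0 4.5 -1.4 0 0 0 0; 0 4.5 -1.4 0 0 0 0"

```text
clock: 2.1
tcp_pos: [0.4402, -0.0537, 0.2503]
orientation: [0.0, 0.928, 0.372, 0.0]
wrist_force: [0.1, -0.7, -0.2]
finger_gap: -0.0
```

```bash
python3 d.py a .21
```

```text
t 2.1 tcp [ 0.4402 -0.0537  0.2503] F [ 0.1 -0.7 -0.2] gap -0.0 q [-0.3   0.06 -0.27  1.24 -0.    2.08]
shift cm [22.33 -7.08  4.03] turn deg [0.02 0.   0.04]
shift cm if turned first [22.33 -7.09  4.03]
```

Request:
play_rows --series "0 4.5 -1.4 0 0 0 0; 0 4.5 -1.4 0 0 0 0; 0 4.5 -1.4 0 0 0 0; 0 4.5 -1.4 0 0 0 0; 0 4.3 -1.5 0 0 0 0; 0 0 0 2 0 0 0; 0 0 0 2 0 0 0; 0 0 0 0 0 0 0"

```text
clock: 3.1
tcp_pos: [0.5501, 0.1504, 0.2084]
orientation: [-0.0, 0.928, 0.372, -0.002]
wrist_force: [0.1, -0.6, -0.1]
finger_gap: -0.0
```

```bash
python3 d.py a .175; python3 - <<'E'
from h import *
for n in("top","side"): cv2.imwrite(f"pics/{n}1.png",cv2.resize(cams.read_camera(n)[100:350,80:400,::-1],None,fx=2.4,fy=2.4))
E
```

```text
t 3.1 tcp [0.5501 0.1504 0.2084] F [ 0.1 -0.6 -0.1] gap -0.0 q [ 0.13  0.32 -0.04  1.21 -0.    2.5 ]
shift cm [0.3  0.13 3.34] turn deg [-0.14  0.19  0.12]
shift cm if turned first [0.29 0.12 3.34]
```

View pics/side1.png

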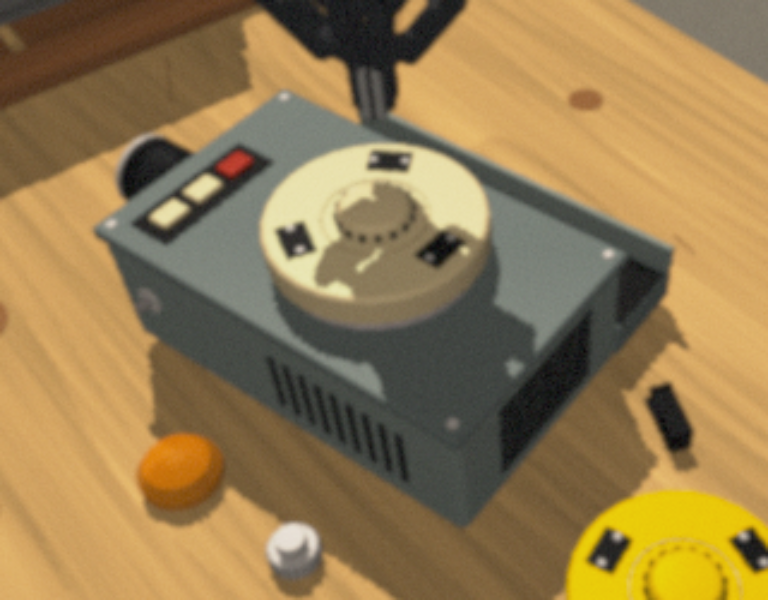

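View pics/top1.png

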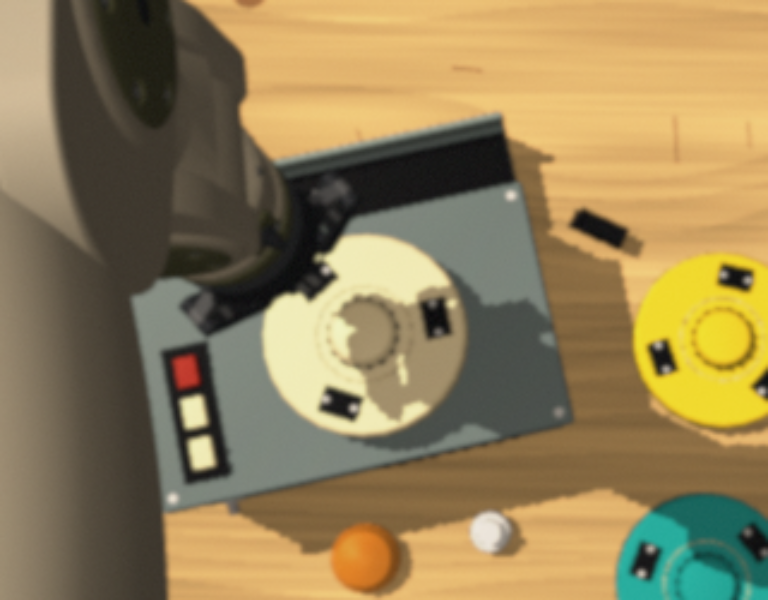

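Fingertips stand over plate a (side view around (375,110) in the crop, dropping towards (388,162)). I'll lower to just above it.

Request:
play_rows --series "0 0 0 1.5 0 0 0; 0 0 0 1.5 0 0 0; 0 0 0 0 0 0 0; 0 0 0 0 0 0 0"

```text
clock: 3.7
tcp_pos: [0.5513, 0.1503, 0.1802]
orientation: [0.0, 0.928, 0.373, -0.0]
wrist_force: [0.5, -0.4, -0.1]
finger_gap: -0.0002
```

```bash
python3 d.py a .168
```

```text
t 3.7 tcp [0.5513 0.1503 0.1802] F [ 0.5 -0.4 -0.1] gap -0.0002 q [ 0.13  0.34 -0.1   1.14 -0.    2.5 ]
shift cm [0.21 0.02 1.22] turn deg [-0.01  0.02  0.22]
shift cm if turned first [0.21 0.02 1.22]
```

Request:
play_rows --series "0 0.2 0 0.4 0 0 0; 0 0 0 0.3 0 0 0; 0 0 0 0.2 0 0 0; 0 0 0 0.1 0 0 0; 0 0 0 0.1 0 0 0; 0 0 0 0.1 0 0 0; 0 0 0 0.1 0 0 0; 0 0 0 0 0 0 0"

```text
clock: 4.7
tcp_pos: [0.5531, 0.1519, 0.1676]
orientation: [0.0, 0.928, 0.373, 0.0]
wrist_force: [-0.2, 0.7, 1.7]
finger_gap: -0.0002
```

```bash
python3 d.py a .1595
```

```text
t 4.7 tcp [0.5531 0.1519 0.1676] F [-0.2  0.7  1.7] gap -0.0002 q [ 0.13  0.35 -0.11  1.11  0.    2.5 ]
shift cm [-0.03  0.02  0.81] turn deg [ 0.02 -0.04  0.23]
shift cm if turned first [-0.03  0.02  0.81]
```

Contact is beginning at the expected height. I'll press slowly.

Request:
play_rows --series "0 0 0 0.1 0 0 0; 0 0 0 0.1 0 0 0; 0 0 0 0 0 0 0"

```text
clock: 5.08
tcp_pos: [0.5541, 0.1524, 0.1666]
orientation: [0.0, 0.928, 0.373, 0.002]
wrist_force: [0.8, 1.9, 5.9]
finger_gap: 0.0003
```

Request:
play_rows --series "0 0 0 0.1 0 0 0; 0 0 0 0 0 0 0"

```text
clock: 5.32
tcp_pos: [0.5547, 0.1527, 0.1659]
orientation: [-0.0, 0.928, 0.373, 0.003]
wrist_force: [2.1, 2.4, 6.7]
finger_gap: 0.0003
```

Request:
play_rows --series "0 0 0 0.1 0 0 0; 0 0 0 0 0 0 0"

```text
clock: 5.58
tcp_pos: [0.5547, 0.1526, 0.1648]
orientation: [0.0, 0.928, 0.373, 0.003]
wrist_force: [1.6, 1.9, 4.3]
finger_gap: 0.0
```

Request:
play_rows --series "0 -0.1 0 0.1 0 0 0; 0 0 0 0 0 0 0"

```text
clock: 5.82
tcp_pos: [0.5511, 0.1507, 0.1614]
orientation: [-0.0, 0.928, 0.373, -0.001]
wrist_force: [-0.3, 0.6, 0.7]
finger_gap: -0.0001
```

Request:
play_rows --series "0 0 0 0.1 0 0 0; 0 0 0 0 0 0 0"

```text
clock: 6.08
tcp_pos: [0.5513, 0.1508, 0.1611]
orientation: [0.0, 0.928, 0.373, -0.001]
wrist_force: [-2.7, -0.5, 3.6]
finger_gap: -0.0003
```

Request:
play_rows --series "0 0 0 0.1 0 0 0; 0 0 0 0 0 0 0"

```text
clock: 6.32
tcp_pos: [0.5514, 0.1508, 0.1609]
orientation: [0.0, 0.928, 0.373, -0.001]
wrist_force: [-4.2, -1.0, 8.6]
finger_gap: -0.0001
```

Request:
play_rows --series "0 0 0 0.1 0 0 0; 0 0 0 0 0 0 0"

```text
clock: 6.58
tcp_pos: [0.5514, 0.1508, 0.1607]
orientation: [0.0, 0.928, 0.373, -0.0]
wrist_force: [-5.9, -1.1, 13.3]
finger_gap: 0.0
```

Request:
play_rows --series "0 0 0 0.1 0 0 0; 0 0 0 0 0 0 0"

```text
clock: 6.82
tcp_pos: [0.5515, 0.1508, 0.1606]
orientation: [0.0, 0.928, 0.373, 0.0]
wrist_force: [-8.1, -1.5, 18.2]
finger_gap: 0.0
```

The stop is stiff at TCP z 0.1606 and a snap drop was seen, so catch a is down. I'll lift and look.

Request:
play_rows --series "0 0 0 -0.5 0 0 0; 0 0 0 -2 0 0 0; 0 0 0 -3 0 0 0; 0 0 0 0 0 0 -10; 0 0 0 0 0 0 -10; 0 0 0 0 0 0 -10; 0 0 0 0 0 0 -10; 0 0 0 0 0 0 -10; 0 0 0 0 0 0 -10; 0 0 0 0 0 0 -10; 0 0 0 0 0 0 -10; 0 0 0 0 0 0 -10"

```text
clock: 8.32
tcp_pos: [0.5521, 0.1511, 0.2126]
orientation: [-0.0, 0.389, 0.921, -0.0]
wrist_force: [0.5, -0.6, 0.3]
finger_gap: 0.0001
```

```bash
python3 d.py b .21; python3 - <<'E'
from h import *
for n in("side",): cv2.imwrite(f"pics/{n}2.png",cv2.resize(cams.read_camera(n)[100:350,80:400,::-1],None,fx=2.4,fy=2.4))
E
```

```text
t 8.32 tcp [0.5521 0.1511 0.2126] F [ 0.5 -0.6  0.3] gap 0.0001 q [ 0.13  0.32 -0.03  1.22 -0.    0.93]
shift cm [ 4.38 -7.35  0.26] turn deg [ -0.03  -0.03 -29.44]
shift cm if turned first [ 7.43 -4.25  0.26]
```

View pics/side2.png

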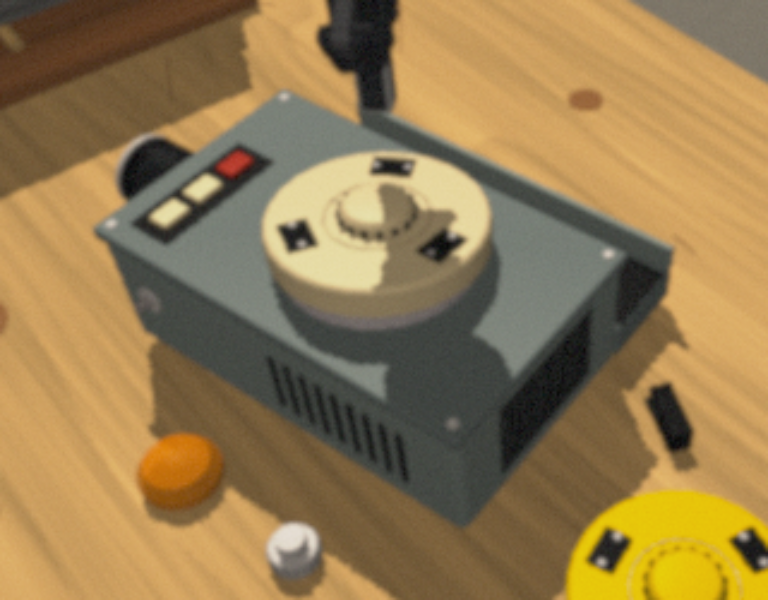

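The cover now leans down at a (plate at (393,167) in the crop, down from 161) and b and c are still proud. On to b.

Request:
play_rows --series "0 0 0 0 0 0 -9.8; 0 0 0 0 0 0 -9.8; 0 0 0 0 0 0 -9.8; 0 3.7 -2.1 0 0 0 0; 0 3.7 -2.1 0 0 0 0; 0 0 0 1.5 0 0 0; 0 0 0 1 0 0 0; 0 0 0 0 0 0 0; 0 0 0 0 0 0 0"

```text
clock: 9.5
tcp_pos: [0.4699, 0.1323, 0.1881]
orientation: [-0.0, 0.146, 0.989, -0.0]
wrist_force: [0.1, 0.0, 0.2]
finger_gap: 0.0001
```

```bash
python3 d.py b .17
```

```text
t 9.5 tcp [0.4699 0.1323 0.1881] F [0.1 0.  0.2] gap 0.0001 q [ 0.11  0.18 -0.29  1.11 -0.    0.4 ]
shift cm [ 0.08 -0.13  1.81] turn deg [-0.01 -0.   -0.39]
shift cm if turned first [ 0.08 -0.13  1.81]
```

Request:
play_rows --series "0 0.1 -0.1 0.6 0 0 0; 0 0 0 0.5 0 0 0; 0 0 0 0.3 0 0 0; 0 0 0 0.1 0 0 0; 0 0 0 0.1 0 0 0; 0 0 0 0.1 0 0 0; 0 0 0 0 0 0 0"

```text
clock: 10.38
tcp_pos: [0.4679, 0.1316, 0.1713]
orientation: [0.0, 0.146, 0.989, -0.0]
wrist_force: [0.1, -0.0, 0.3]
finger_gap: 0.0005
```

Request:
play_rows --series "0 0 0 0.1 0 0 0; 0 0 0 0.1 0 0 0; 0 0 0 0 0 0 0"

```text
clock: 10.75
tcp_pos: [0.4679, 0.1316, 0.1693]
orientation: [0.0, 0.146, 0.989, -0.0]
wrist_force: [0.3, -0.1, 0.4]
finger_gap: -0.0
```

Request:
play_rows --series "0 0 0 0.1 0 0 0; 0 0 0 0 0 0 0"

```text
clock: 11.0
tcp_pos: [0.4676, 0.1316, 0.1686]
orientation: [-0.0, 0.146, 0.989, 0.0]
wrist_force: [-1.8, 0.1, 4.0]
finger_gap: -0.0001
```

Request:
play_rows --series "0 0 0 0.1 0 0 0; 0 0 0 0 0 0 0"

```text
clock: 11.25
tcp_pos: [0.4675, 0.1317, 0.1681]
orientation: [-0.0, 0.146, 0.989, 0.0]
wrist_force: [-4.6, 0.8, 9.3]
finger_gap: 0.0001
```

Request:
play_rows --series "0 0 0 0.1 0 0 0; 0 0 0 0 0 0 0"

```text
clock: 11.5
tcp_pos: [0.4673, 0.1318, 0.1675]
orientation: [-0.0, 0.146, 0.989, 0.0]
wrist_force: [-5.5, 0.1, 13.3]
finger_gap: 0.0004
```

Request:
play_rows --series "0 0 0 0.1 0 0 0; 0 0 0 0 0 0 0"

```text
clock: 11.75
tcp_pos: [0.467, 0.1318, 0.1665]
orientation: [-0.0, 0.146, 0.989, 0.0]
wrist_force: [-7.3, 0.3, 13.7]
finger_gap: -0.0002
```

Request:
play_rows --series "0 0 0 0.1 0 0 0; 0 0 0 0 0 0 0"

```text
clock: 12.0
tcp_pos: [0.4673, 0.1318, 0.1644]
orientation: [-0.0, 0.146, 0.989, 0.0]
wrist_force: [-2.8, 0.8, 3.1]
finger_gap: -0.0002
```

Request:
play_rows --series "0 0 0 0.1 0 0 0; 0 0 0 0 0 0 0"

```text
clock: 12.25
tcp_pos: [0.4683, 0.1314, 0.1629]
orientation: [0.0, 0.146, 0.989, -0.0]
wrist_force: [-0.7, -0.0, 0.1]
finger_gap: -0.0001
```

Catch b has snapped. I'll follow it to the stop.

Request:
play_rows --series "0 0 0 0.1 0 0 0; 0 0 0 0.1 0 0 0; 0 0 0 0 0 0 0"

```text
clock: 12.62
tcp_pos: [0.4682, 0.1315, 0.1614]
orientation: [0.0, 0.146, 0.989, -0.0]
wrist_force: [0.4, 0.3, 1.6]
finger_gap: -0.0002
```

Request:
play_rows --series "0 0 0 0.1 0 0 0; 0 0 0 0 0 0 0"

```text
clock: 12.88
tcp_pos: [0.4682, 0.1315, 0.1611]
orientation: [0.001, 0.146, 0.989, -0.0]
wrist_force: [-1.8, -1.2, 6.8]
finger_gap: -0.0004
```

Request:
play_rows --series "0 0 0 0.1 0 0 0; 0 0 0 0 0 0 0"

```text
clock: 13.12
tcp_pos: [0.4683, 0.1315, 0.1609]
orientation: [0.001, 0.146, 0.989, -0.0]
wrist_force: [-4.2, -0.4, 11.4]
finger_gap: 0.0001
```

Request:
play_rows --series "0 0 0 0.1 0 0 0; 0 0 0 0 0 0 0"

```text
clock: 13.38
tcp_pos: [0.4683, 0.1314, 0.1607]
orientation: [0.001, 0.146, 0.989, -0.0]
wrist_force: [-6.1, -1.9, 18.7]
finger_gap: 0.0
```

b is on its stop at the same height as a. I'll lift and turn +60 for c.

Request:
play_rows --series "0 0 0 -0.5 0 0 0; 0 0 0 -2 0 0 0; 0 0 0 -3 0 0 0; 0 0 0 0 0 0 10; 0 0 0 0 0 0 10; 0 0 0 0 0 0 10; 0 0 0 0 0 0 10; 0 0 0 0 0 0 10; 0 0 0 0 0 0 10; 0 0 0 0 0 0 0"

```text
clock: 14.62
tcp_pos: [0.4677, 0.1316, 0.2129]
orientation: [-0.0, 0.62, 0.784, -0.0]
wrist_force: [-0.4, 0.5, -0.1]
finger_gap: 0.0001
```

```bash
python3 d.py c .21; python3 - <<'E'
from h import *
for n in("side",): cv2.imwrite(f"pics/{n}3.png",cv2.resize(cams.read_camera(n)[100:350,80:400,::-1],None,fx=2.4,fy=2.4))
E
```

```text
t 14.62 tcp [0.4677 0.1316 0.2129] F [-0.4  0.5 -0.1] gap 0.0001 q [ 0.11  0.16 -0.25  1.17  0.    1.45]
shift cm [-7.54  4.46  0.29] turn deg [-0.03 -0.   -0.26]
shift cm if turned first [-7.56  4.42  0.29]
```

View pics/side3.png

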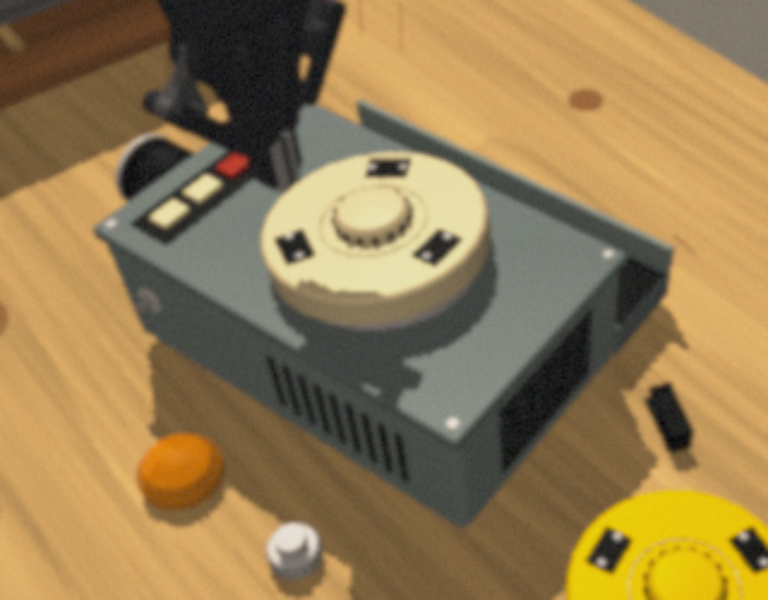

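a and b are down (plates at (388,167) and (294,247)). c is still proud at (437,245), and the cover leans that way.

Request:
play_rows --series "0 -3.8 2.2 0 0 0 0; 0 -3.7 2.2 0 0 0 0; 0 0 0 1.5 0 0 0; 0 0 0 1 0 0 0; 0 0 0 0 0 0 0; 0 0 0 0 0 0 0"

```text
clock: 15.42
tcp_pos: [0.5273, 0.0693, 0.1885]
orientation: [-0.0, 0.62, 0.784, -0.0]
wrist_force: [-0.2, -0.2, -0.0]
finger_gap: 0.0001
```

```bash
python3 d.py c .17
```

```text
t 15.43 tcp [0.5273 0.0693 0.1885] F [-0.2 -0.2 -0. ] gap 0.0001 q [-0.02  0.26 -0.18  1.13 -0.    1.32]
shift cm [-0.11  0.09  1.85] turn deg [-0.01 -0.   -0.28]
shift cm if turned first [-0.11  0.09  1.85]
```

Request:
play_rows --series "0 -0.1 0.1 0.6 0 0 0; 0 0 0 0.5 0 0 0; 0 0 0 0.3 0 0 0; 0 0 0 0.1 0 0 0; 0 0 0 0.1 0 0 0; 0 0 0 0.1 0 0 0; 0 0 0 0.1 0 0 0; 0 0 0 0 0 0 0"

```text
clock: 16.42
tcp_pos: [0.5291, 0.0679, 0.1702]
orientation: [0.0, 0.621, 0.784, -0.0]
wrist_force: [0.4, 0.6, 0.5]
finger_gap: 0.0001
```

Request:
play_rows --series "0 0 0 0.1 0 0 0; 0 0 0 0.1 0 0 0; 0 0 0 0 0 0 0"

```text
clock: 16.8
tcp_pos: [0.5292, 0.0679, 0.1684]
orientation: [0.0, 0.621, 0.784, 0.0]
wrist_force: [-0.6, -0.4, 1.1]
finger_gap: 0.0001
```

Request:
play_rows --series "0 0 0 0.1 0 0 0; 0 0 0 0 0 0 0"

```text
clock: 17.05
tcp_pos: [0.5293, 0.0678, 0.1681]
orientation: [0.0, 0.621, 0.784, 0.0]
wrist_force: [-1.6, -0.5, 5.7]
finger_gap: -0.0001
```

Request:
play_rows --series "0 0 0 0.1 0 0 0; 0 0 0 0 0 0 0"

```text
clock: 17.3
tcp_pos: [0.5294, 0.0677, 0.1677]
orientation: [0.001, 0.621, 0.784, 0.0]
wrist_force: [-3.2, -0.1, 9.4]
finger_gap: -0.0
```

Request:
play_rows --series "0 0 0 0.1 0 0 0; 0 0 0 0 0 0 0"

```text
clock: 17.55
tcp_pos: [0.5295, 0.0676, 0.1672]
orientation: [0.001, 0.621, 0.784, 0.0]
wrist_force: [-4.3, -0.9, 12.5]
finger_gap: 0.0001
```

Request:
play_rows --series "0 0 0 0.1 0 0 0; 0 0 0 0 0 0 0"

```text
clock: 17.8
tcp_pos: [0.5298, 0.0674, 0.1665]
orientation: [0.002, 0.621, 0.784, 0.0]
wrist_force: [-3.8, -2.0, 13.2]
finger_gap: -0.0001
```

Request:
play_rows --series "0 0 0 0.1 0 0 0; 0 0 0 0 0 0 0"

```text
clock: 18.05
tcp_pos: [0.5294, 0.0678, 0.1636]
orientation: [0.0, 0.621, 0.784, 0.0]
wrist_force: [0.6, -0.3, 1.2]
finger_gap: 0.0005
```

Request:
play_rows --series "0 0 0 0.1 0 0 0; 0 0 0 0 0 0 0"

```text
clock: 18.3
tcp_pos: [0.5287, 0.068, 0.1617]
orientation: [-0.0, 0.621, 0.784, -0.0]
wrist_force: [0.9, -0.6, 0.2]
finger_gap: -0.0001
```

Request:
play_rows --series "0 0 0 0.1 0 0 0; 0 0 0 0.1 0 0 0; 0 0 0 0 0 0 0"

```text
clock: 18.68
tcp_pos: [0.529, 0.0679, 0.1601]
orientation: [-0.0, 0.621, 0.784, -0.0]
wrist_force: [-0.1, 0.5, 0.6]
finger_gap: 0.0007
```

Request:
play_rows --series "0 0 0 0.1 0 0 0; 0 0 0 0 0 0 0"

```text
clock: 18.92
tcp_pos: [0.5292, 0.0679, 0.1596]
orientation: [0.0, 0.621, 0.784, 0.0]
wrist_force: [-0.6, -0.8, 1.9]
finger_gap: -0.0001
```

Request:
play_rows --series "0 0 0 0.1 0 0 0; 0 0 0 0 0 0 0"

```text
clock: 19.18
tcp_pos: [0.5292, 0.0679, 0.1595]
orientation: [0.001, 0.621, 0.784, 0.0]
wrist_force: [-3.5, -0.4, 8.3]
finger_gap: 0.0004
```

Request:
play_rows --series "0 0 0 0.1 0 0 0; 0 0 0 0 0 0 0"

```text
clock: 19.42
tcp_pos: [0.5292, 0.0679, 0.1594]
orientation: [0.001, 0.621, 0.784, 0.0]
wrist_force: [-5.4, -0.1, 14.9]
finger_gap: -0.0001
```

Request:
play_rows --series "0 0 0 -0.5 0 0 0; 0 0 0 -2 0 0 0; 0 0 0 -4 0 0 0; 0 0 0 -4 0 0 0; 0 -4 2 0 0 0 0; 0 -4 2 0 0 0 0; 0 -4 2 0 0 0 0; 0 -4 2 0 0 0 0; 0 -4 2 0 0 0 0; 0 0 0 0 0 0 0; 0 0 0 0 0 0 0"

```text
clock: 20.8
tcp_pos: [0.6718, -0.1037, 0.2615]
orientation: [-0.001, 0.621, 0.784, -0.0]
wrist_force: [-1.0, 0.1, 0.1]
finger_gap: 0.0005
```

```bash
python3 d.py c .21; python3 - <<'E'
from h import *
from scipy.optimize import least_squares
obs={}
for n,c,r in(("top",(231,239),(76,76)),("side",(237,196),(84,60))):
    im=cams.read_camera(n)[:,:,::-1].copy()
    cv2.imwrite(f"pics/{n}4.png",cv2.resize(im[100:350,80:400],None,fx=2.4,fy=2.4)); obs[n]=plates(im,c,r);print(n,obs[n])
try:
  # differential heights: side pixel rows, matched to initial-fit positions at 140.5 mm
  P=np.array([[.5530,.1516],[.4688,.1313],[.5285,.0685]])
  for z in(.149,.1405):
    for n in obs:
      pr=proj(n,np.c_[P,[z]*3]);q=np.array([o[0] for o in obs[n]])
      print(z,n,[(q[np.argmin(((q-k)**2).sum(1))]-k).round(2).tolist() for k in pr])
except Exception as e: print(e)
E
```

```text
t 20.8 tcp [ 0.6718 -0.1037  0.2615] F [-1.   0.1  0.1] gap 0.0005 q [-0.27  0.53  0.4   1.44  0.    1.07]
shift cm [ 20.03 -10.01   5.18] turn deg [-0.08 -0.06 -0.38]
shift cm if turned first [20.11 -9.88  5.15]
top [(array([236.22240527, 246.24217463]), np.int32(607)), (array([212.64566929, 217.11023622]), np.int32(127))]
side [(array([242.62962963, 171.17283951]), np.int32(81)), (array([204.01869159, 203.63551402]), np.int32(107)), (array([263.73873874, 207.61261261]), np.int32(111))]
0.149 top [[0.46, -0.18], [13.8, -21.0], [-24.7, 13.88]]
0.149 side [[1.26, 4.21], [0.69, 4.7], [1.75, 5.17]]
0.1405 top [[-0.59, -0.96], [12.84, -21.28], [-25.25, 13.25]]
0.1405 side [[0.69, 0.08], [-0.28, 0.6], [1.34, 1.07]]
```

View pics/side4.png

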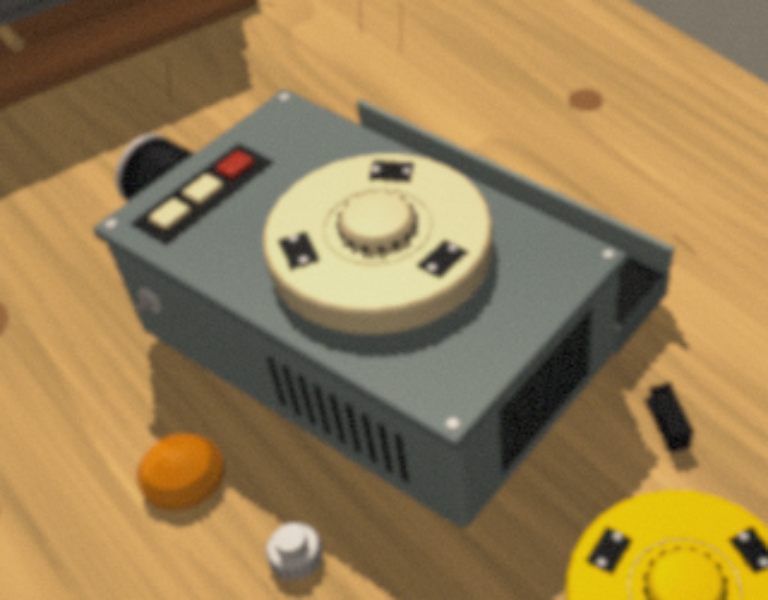

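View pics/top4.png

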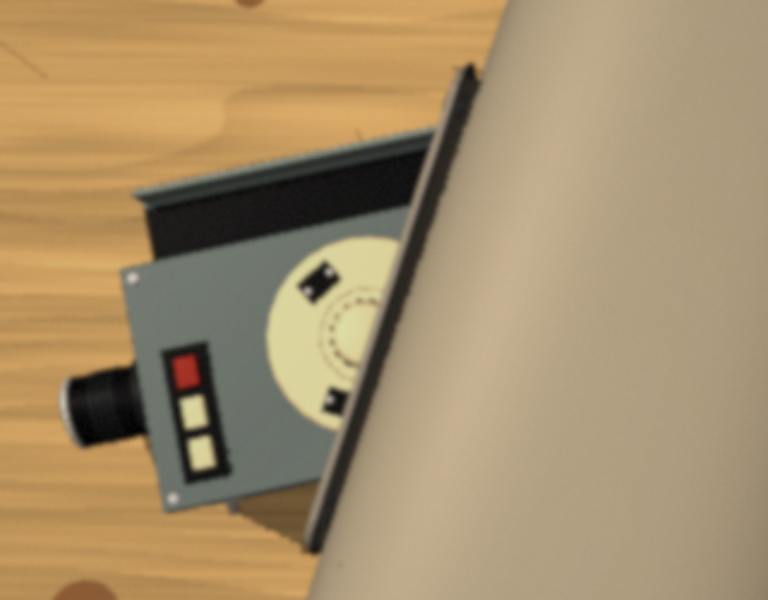

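In the side view all three plates dropped about 4 px evenly from the start (4.15, 3.9 and 4.1, against about 4.1 expected for 8.5 mm). The cover sits level, the loose parts are where they were, and the hand is clear. I'll hand it in.

```bash
python3 -c "
from workcell import workorder
print(workorder.hand_in())"
```

```text
the job is handed in; nothing more can be done
None
```

I pressed the cover shut on plates a, b and c in that order, with the closed fingertips, and handed the job in at about 21 s.

- **Catches:** each one showed a snap drop before I moved on, and I then pressed to the hard stop. My readings came after each small step, not continuously. The highest upward force I read was about 19 N.
- **Cover height:** in the last side picture all three plates had dropped evenly by about 4 px, which matches the expected 8.5 mm, so the cover looks level and fully down. At the c stop the tool height also matched the given 140.5 mm; at a and b it stopped about 1 mm higher, while the cover was still leaning.
- **Surroundings:** the condenser, focus knob and spring clip look unmoved, and the hand is clear.

Three checks were weaker or disagreed:
- **Top camera:** the arm hid most of the cover in the last top picture, so only plate a could be checked there.
- **Plate a:** the fingertips drifted 1–2 mm outward while pressing. The highest force I read before its snap was 6.7 N, below the stated 8–17 N, so I probably missed the peak between readings.
- **Camera agreement:** the two cameras differed by about 2.5 mm on where the plates were, so I used the combined fit.

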